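Putting the slides and dishes away in the light-tight box

ROBOT

A 7-joint arm with a two-finger parallel gripper is mounted at the origin on the work surface. World frame = base frame: x ahead of the robot, y to its left, z up, the work surface at z = 0. Lengths are in mm, angles in rad, forces in N, time in s.
With the tool pointing down it reaches from about 400 to 850 mm from the base axis. Payload 4.5 kg.
Tool frame: the origin (TCP) lies at the very end of the fingers, on their centre line; the grasp point (between the pads) lies 19 mm behind it; y points along the fingers, x is the direction in which the jaws open and shut, and the axes are right-handed (so a half turn about y gives the same grasp; the last joint's range is limited). The gripper opens to 85 mm and grips with 20 to 120 N. Pads are 22 mm wide; open, the fingers measure 114 mm over their backs; the gripper's body (76 mm by 85 mm) begins 54 mm behind the grasp point. The pads swing forward as they close: fully open they stand 13 mm farther back than shut.
Start: joints at [1.222, 0.689, -0.195, 1.565, 0.157, 0.902, -0.215], TCP at [233.48, -579.777, 231.317] pointing down, gripper open.
Joint ranges: [-3.01, 3.01], [-0.46, 2.08], [-1.47, 1.51], [0.13, 2.56], [-1, 4.14], [0.04, 2.09], [-2.66, 2.66]. Speed limits (rad/s): [2.57, 2.57, 3.14, 3.14, 3.14, 3.14, 3.14].

INTERFACE

Orientations are given as a unit quaternion [x, y, z, w].
In Python, from workcell import robot, eyes, job, nets, telemetry gives the robot as it stands. Calls block until the motion is done:
- robot.reach(position, orientation): joint-space move of the TCP to a pose.
- robot.line_to(position, vel=150, rotation=None): straight line of the TCP; rotation=None keeps the orientation; vel is the mean speed in mm/s.
- robot.move_j(angles): joint-space move.
- robot.command_gripper(opening): opening from 0.0 (shut) to 1.0 (fully open); the grip force is fixed at half the most; returns when the fingers have stopped.
- robot.wait(seconds).
- robot.solve_ik(position, orientation): joint angles nearest the present ones, or None.
- eyes.grab_frame(name): name is "scene" or "side" or "wrist"; returns (picture, depth): 400x640x3 uint8, red, green, blue; 400x640 float32, mm along the optical axis (not along the pixel's ray), 0 where there is no reading.
- eyes.calibration(name): a dict with "K" (3x3 intrinsics, pixels), "D" ([k1, k2, p1, p2, k3] as OpenCV has them; the pictures are not rectified), "R" (3x3) and "t" (3): a world point X has camera coordinates R X + t. Camera axes: x right, y down, z forward; pixel columns grow to the right and rows downward; lengths in mm; the calibration is good to about 2 mm. A picture is of the moment at which its call begins: read the wrist's pose just before it. calibration takes no time and is no camera call; for the wrist camera it gives the pose at the moment of the call.
A pose or a line that the arm cannot do raises robot.IKError and nothing moves.
- job.job_done(): hands the job in, once; it reports no verdict.
Trained networks look in the newest picture that a camera, given by its name, has taken for a name from the list of things; names that differ only in an ending like _2 or _b are one class to them, and where a whole thing is asked for, a point or a joint stands for the part that bears it (a point fixed in the world has none). Each returns a list of dicts, best first, with "conf" (0 to 1); they miss things now and then, are a little off and sometimes report something else, mostly with a low value. They report only what shows in the picture. A call takes as long as a camera call. They do not tell look-alikes from the thing itself.
- nets.search_frame(name, camera): "bbox" ([left, top, width, height] in pixels, round what is visible of it).
Readings, each from a call of its own:
- telemetry.get_t(): time.
- telemetry.get_joint_pos(): joint angles.
- telemetry.get_joint_vel(): joint speeds.
- telemetry.get_tau(): joint torques, N m.
- telemetry.get_tool_pos(): TCP position.
- telemetry.get_ee_rot(): TCP orientation.
- telemetry.get_contact_force(): force on the tool from outside, world axes, zero at the start.
- telemetry.get_wrist_torque(): the same for the moment, N m.
- telemetry.get_opening(): opening from 0.0 (shut) to 1.0 (fully open).
Only numpy, scipy, OpenCV 4.12 (cv2) and the standard library are available. Lean on these libraries where they do the work, as an engineer would, in place of code of your own. Each camera call takes 0.05 s, during which the arm holds its last target.

TASK

Put the specimens away in the white light-tight box: press down the free edge of its lid to release the push latch, swing the lid open, and lay every slide box that is on the bench flat in a pocket of its own on the bottom. Only then lower the tray level onto the two ledges over them, and have every round dish standing flat on the tray's deck. Finally swing the lid shut and press it until it latches, leaving everything else on the bench as it is.

Things in the scene. Friction and masses are not known exactly. Their poses are not given: they have to be found in the camera images.
- darkbox: White light-tight box, fixed, 276 (x) x 128 (y) x 98 mm, walls 5 mm. Origin: centre of underside; y towards the hinge side, z up. Inner floor at z = 6 mm with three pockets, each 46 (x) x 94 mm (y), between ribs 10 mm high. Along both long walls a ledge 12 mm wide, top at z = 46 mm, carries the tray; above it the inside is 266 x 118 mm. Black latch housing on the -y side, standing out 24 mm.
- pocket0 (a point): Centre of the floor of the pocket at the box's -x end (x = -66, y = 0, z = 6 mm in the box); axes as the box.
- pocket1 (a point): Centre of the floor of the middle pocket (x = 0); axes as the box.
- pocket2 (a point): Centre of the floor of the pocket at the box's +x end (x = 66 mm); axes as the box.
- lid (a joint): Lid angle, rad: 0 shut and latched, 2.0 fully open. Push-push latch under the free edge: push the shut lid down 7 mm to its hard stop (9 N, about -0.05) and let go: it is free and springs up to 0.25. Push the free lid down past shut to the stop (11 N, about -0.04) and let go: it is latched. It cannot be lifted while latched. A stiff hinge holds it at any angle above 0.25; 3 to 6 N at the bar moves it.
- lid_hinge (a point): On the lid's hinge line, at its middle: the line runs along the box's x, 68 mm from the box's middle towards +y, 105 mm above the bench. Its axes turn with the lid; with the lid shut they are the box's. From the lid's inner face a steel latch tongue stands out 43 mm, 143 mm from the hinge line, near the middle; open the lid past 1.8 rad to have it clear of the hand.
- lid_bar (a point): Middle of the steel bar handle on the lid: 12 mm round, parallel to the hinge (box's x), 110 mm long between its posts, 140 mm from the hinge line (towards -y when shut), its centre 36 mm above the lid's outer face, 46 mm above the hinge line when shut. It can turn in the fingers as the lid swings.
- lid_press (a point): A good place to press: grey pad on the lid's outer (upper) face near its free edge, 90 mm along the box's +x from the middle, 142 mm from the hinge line and 10 mm above it when shut. The lid is 288 mm (x) by 160 mm, 8 mm thick; its free edge is 158 mm from the hinge. Pressing anywhere along the free edge works.
- tray: Aluminium lift-in tray, 256 (x) x 108 mm (y), deck 4 mm thick, rim 12 mm high, 3 mm thick, 0.25 kg. Origin: centre of its underside, z up. A round bar handle 10 mm thick stands across its middle along y, 72 mm long, its centre 42 mm above the underside; the deck on either side of it takes one dish. Starts empty on the bench.
- slidebox0: Closed grey slide box, 84 (x) x 38 (y) x 34 mm (z), 0.12 kg, paper label on top. Origin: centre of its underside, z up. Present in some starts only (two or three of the three).
- slidebox1: Closed grey slide box, 84 (x) x 38 (y) x 34 mm (z), 0.12 kg, paper label on top. Origin: centre of its underside, z up. Present in some starts only (two or three of the three).
- slidebox2: Closed grey slide box, 84 (x) x 38 (y) x 34 mm (z), 0.12 kg, paper label on top. Origin: centre of its underside, z up. Present in some starts only (two or three of the three).
- dish0: Round white lidded specimen dish, 60 mm across, 18 mm high, 0.06 kg. Origin: centre of its underside, z up. Present in some starts only (one or two of the two).
- dish1: Round white lidded specimen dish, 60 mm across, 18 mm high, 0.06 kg. Origin: centre of its underside, z up. Present in some starts only (one or two of the two).
- jar: Amber jar with a black screw cap, 52 mm across and 75 mm tall, upright among the things to be put away; not part of the job. Origin: centre of its underside.
- timer: White bench timer, 75 x 60 x 22 mm; not part of the job. Origin: centre of its underside.
- forceps: Steel forceps, 132 (x) x 14 mm, 10 mm high, lying flat; not part of the job. Origin: centre of its underside.
- beaker: Small clear beaker, 68 mm across, 85 mm tall; not part of the job. Origin: centre of its underside.
- washbottle: White bottle, 68 mm across, 170 mm tall; not part of the job. Origin: centre of its underside.
- marker: Lying marker pen, 130 (x) x 14 mm; not part of the job. Origin: centre of its underside.
There are look-alikes about, which are no part of the job. Leave any blue or yellow look-alike of the slidebox2 alone.

How it is judged (in metres and radians):
On the way, in this order (a step that is already met when the one before it is completed fails the run):
1. the lid has been freed and swung open (past 1.3 rad) (value of joint lid above 1.3 rad), for 0.2 s.
2. every slide box lies flat in a bottom pocket, with the lid open and the tray not yet in (x of slidebox0 in the frame of darkbox between -0.105 and 0.105 m and y of slidebox0 in the frame of darkbox between -0.02 and 0.02 m and z of slidebox0 in the frame of darkbox between 0.002 and 0.011 m and angle between each of slidebox0, slidebox1, slidebox2's own z axis and vertical below 0.1 rad and x of slidebox1 in the frame of darkbox between -0.105 and 0.105 m and y of slidebox1 in the frame of darkbox between -0.02 and 0.02 m and z of slidebox1 in the frame of darkbox between 0.002 and 0.011 m and x of slidebox2 in the frame of darkbox between -0.105 and 0.105 m and y of slidebox2 in the frame of darkbox between -0.02 and 0.02 m and z of slidebox2 in the frame of darkbox between 0.002 and 0.011 m and value of joint lid above 1 rad and not (x of tray in the frame of darkbox between -0.015 and 0.015 m and y of tray in the frame of darkbox between -0.015 and 0.015 m and z of tray in the frame of darkbox between 0.042 and 0.05 m and angle between tray's own z axis and vertical below 0.06 rad)), for 0.3 s.
3. the tray lies level on the ledges over the slide boxes (x of slidebox0 in the frame of darkbox between -0.105 and 0.105 m and y of slidebox0 in the frame of darkbox between -0.02 and 0.02 m and z of slidebox0 in the frame of darkbox between 0.002 and 0.011 m and angle between each of slidebox0, slidebox1, slidebox2's own z axis and vertical below 0.1 rad and x of slidebox1 in the frame of darkbox between -0.105 and 0.105 m and y of slidebox1 in the frame of darkbox between -0.02 and 0.02 m and z of slidebox1 in the frame of darkbox between 0.002 and 0.011 m and x of slidebox2 in the frame of darkbox between -0.105 and 0.105 m and y of slidebox2 in the frame of darkbox between -0.02 and 0.02 m and z of slidebox2 in the frame of darkbox between 0.002 and 0.011 m and x of tray in the frame of darkbox between -0.015 and 0.015 m and y of tray in the frame of darkbox between -0.015 and 0.015 m and z of tray in the frame of darkbox between 0.042 and 0.05 m and angle between tray's own z axis and vertical below 0.06 rad), for 0.3 s.
At the end, for the whole second after the job is handed in: Slide boxes in bottom pockets (underside within 5 mm of the floor), tray on the ledges (15 mm sideways, 4 mm in height), dishes on its deck (within 4 mm), nothing tilted (0.06 rad tray, 0.1 the rest), and the lid staying latched, within 0.03 rad of shut (all of step 3 and x of dish0 in the frame of tray between -0.126 and 0.126 m and y of dish0 in the frame of tray between -0.054 and 0.054 m and z of dish0 in the frame of tray between 0.001 and 0.008 m and angle between each of dish0, dish1's own z axis and vertical below 0.1 rad and x of dish1 in the frame of tray between -0.126 and 0.126 m and y of dish1 in the frame of tray between -0.054 and 0.054 m and z of dish1 in the frame of tray between 0.001 and 0.008 m and value of joint lid below 0.03 rad); the robot touches nothing.
It fails at once if the jar, timer, forceps, beaker, white bottle or marker is pushed more than 5 cm from its place (distance of any of jar, timer, forceps, beaker, washbottle, marker from where it was at the start of the episode above 0.05 m).
Of slidebox0, slidebox1, slidebox2 only 2 to 3 are there at a start; the rules pass over those that are not, and their reading is None.
Of dish0, dish1 only 1 to 2 are there at a start; the rules pass over those that are not, and their reading is None.
At some moment in a run one of slidebox0, slidebox1, slidebox2, dish0, dish1 may be knocked a few centimetres aside while the robot is not near it.
It also fails if it takes over 210 s, if anything falls off the work surface, if the arm or the gripper's body presses on something with over 40 N, if the wrist force passes 120 N, or if a joint passes its speed limit or range.

## Working session

There is one attempt and no reset: what is moved stays moved. The work goes in short steps, each a Python script; the robot and the scene stay as the last script left them, time stands still between calls to the robot, and variables do not carry over. Pictures are saved under pics/ and viewed, and the job is handed in when it is done.

```bash
ls; mkdir -p pics; cat > h.py <<'E'
import numpy as np, cv2
from workcell import robot, eyes, job, nets, telemetry
def snap(cam,fn=None):
    cal=eyes.calibration(cam); p,d=eyes.grab_frame(cam)
    if fn: cv2.imwrite('pics/'+fn,cv2.cvtColor(p,cv2.COLOR_RGB2BGR))
    return p,d,cal
def world(cal,d):
    """per pixel world points HxWx3"""
    h,w=d.shape; u,v=np.meshgrid(np.arange(w),np.arange(h))
    pts=np.stack([u,v],-1).reshape(-1,1,2).astype(np.float32)
    n=cv2.undistortPoints(pts,np.array(cal['K'],float),np.array(cal['D'],float)).reshape(h,w,2)
    c=np.dstack([n[...,0]*d,n[...,1]*d,d])
    W=(c-np.array(cal['t']).reshape(3))@np.array(cal['R'])
    W[d<=0]=np.nan
    return W
def proj(cal,P):
    r,_=cv2.Rodrigues(np.array(cal['R'],float))
    return cv2.projectPoints(np.array(P,float).reshape(-1,1,3),r,np.array(cal['t'],float),np.array(cal['K'],float),np.array(cal['D'],float))[0].reshape(-1,2)
E
python3 - <<'E'
from h import *
for c in ['scene','side','wrist']:
    p,d,cal=snap(c,c+'0.png'); np.savez('pics/'+c+'0.npz',p=p,d=d,**{k:np.array(cal[k]) for k in 'KDRt'})
    R=np.array(cal['R']);print(c,-R.T@np.array(cal['t']).reshape(3),R[2])
print(telemetry.get_t(),telemetry.get_tool_pos(),telemetry.get_ee_rot(),telemetry.get_contact_force())
E
```

```text
pics
scene [1226.46599785 -375.59952559  911.59182981] [-0.61527676  0.29898452 -0.72941262]
side [-28.16144792 532.09972182 939.95677485] [ 0.49855592 -0.5013976  -0.70713679]
wrist [ 296.07312384 -553.29828296  373.25554976] [-0.24477805 -0.09713811 -0.96470093]
0.15 [ 233.21211149 -579.32182295  230.66042825] [-0.58574249  0.39619357 -0.3952945   0.58624111] [-0.30443338  0.35879968  0.16094182]
```

View pics/scene0.png

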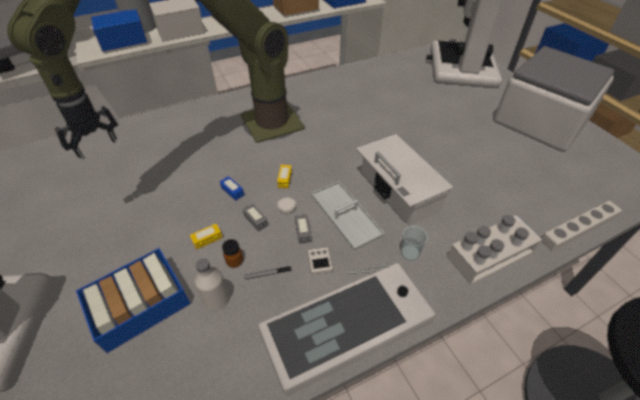

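View pics/side0.png

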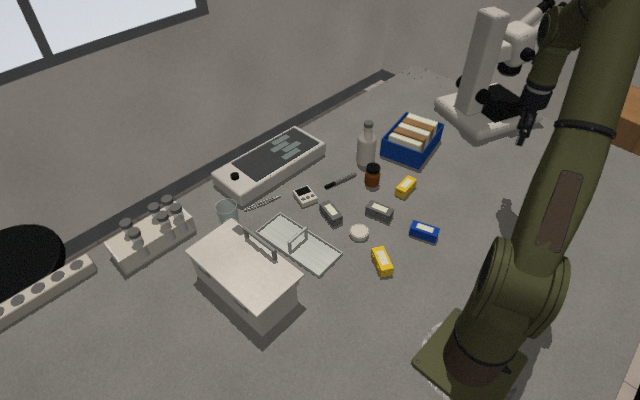

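View pics/wrist0.png

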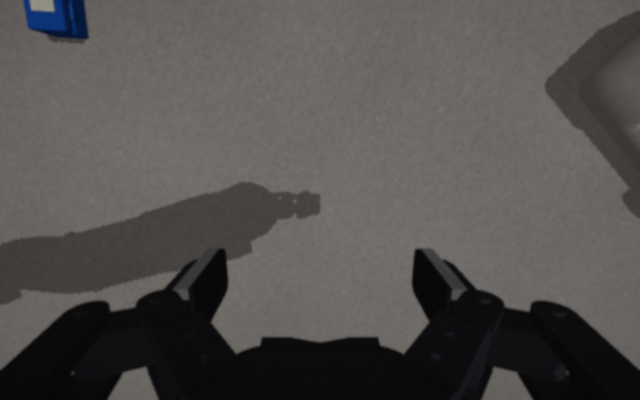

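Scene view: two grey slide boxes, at (255,217) and (303,228). The yellow ones at (285,175) and (206,236) and the blue one at (232,187) are look-alikes. One dish is at (287,205), the tray at (347,213) and the box at (404,175). Next I build metric top-down maps.

```bash
python3 - <<'E'
from h import *
for c in ['scene','side']:
    z=np.load(f'pics/{c}0.npz'); cal={k:z[k] for k in 'KDRt'}
    W=world(cal,z['d']); p=z['p']
    m=np.isfinite(W[...,2])&(W[...,2]<250)&(W[...,2]>-20)
    # ortho 1px=1mm... x 250..850 rows, y -500..300
    img=np.zeros((600,800,3),np.uint8)
    P=W[m]; C=p[m]; o=np.argsort(P[:,2]); P=P[o];C=C[o]
    r=(850-P[:,0]).astype(int); q=(300-P[:,1]).astype(int)
    ok=(r>=1)&(r<599)&(q>=1)&(q<799)
    for dr in (-1,0,1):
        for dq in (-1,0,1): img[r[ok]+dr,q[ok]+dq]=C[ok]
    cv2.imwrite(f'pics/ortho_{c}.png',img[...,::-1])
    for n,uv in dict(scene=dict(g1=(257,216),g2=(303,226),dish=(287,204),tray=(330,213),lid=(420,170),jar=(232,244)),side=dict(g1=(379,209),g2=(331,210),dish=(359,231),lid=(235,262),jar=(372,168)))[c].items():
        print(c,n,np.round(W[uv[1],uv[0]],1))
E
```

```text
scene g1 [ 479.9 -226.1   40.2]
scene g2 [ 571.6 -116.    35.6]
scene dish [ 455.7 -120.4   18.8]
scene tray [538.4  -9.5   5.7]
scene lid [588.2 273.3 117.2]
scene jar [ 574.3 -326.3   74.8]
side g1 [ 457.8 -223.5   34.4]
side g2 [ 565.4 -116.5   32.1]
side dish [ 452.4 -121.6   17.2]
side lid [560.  248.8 115.8]
side jar [ 573.3 -325.2   74.4]
```

View pics/ortho_scene.png

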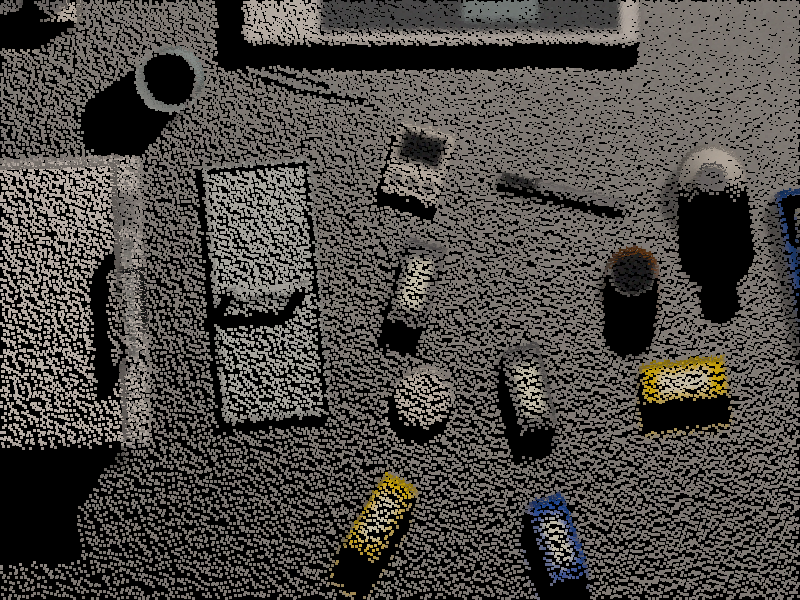

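View pics/ortho_side.png

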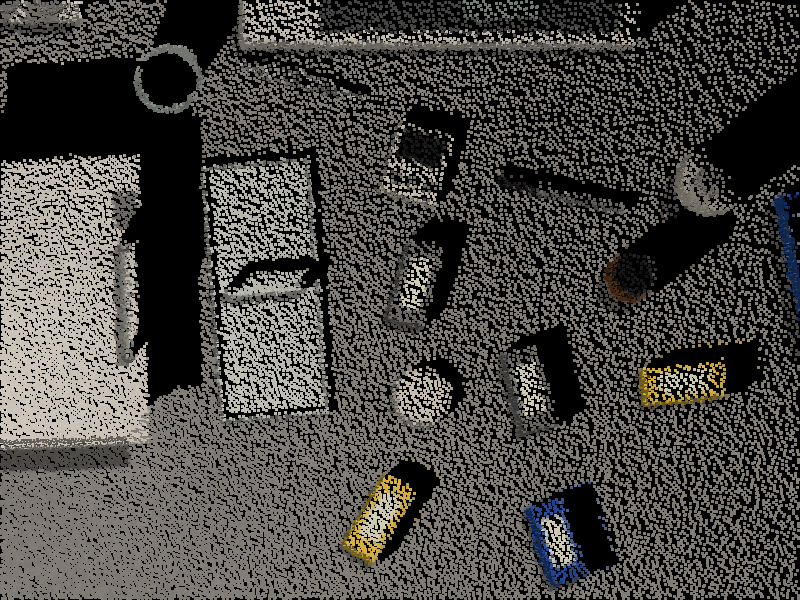

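Both maps agree. The box's x axis is about world +x with the hinge on +y. Now I fit rectangles.

```bash
cat >> h.py <<'E'
def load(c,n): 
    z=np.load(f'pics/{c}{n}.npz'); return z['p'],z['d'],{k:z[k] for k in 'KDRt'}
def take(c,n):
    p,d,cal=snap(c,f'{c}{n}.png'); np.savez(f'pics/{c}{n}.npz',p=p,d=d,**{k:np.array(cal[k]) for k in 'KDRt'}); return p,d,cal
def rect(W,ctr,rad,z0,z1,res=1.0):
    m=np.isfinite(W[...,2])&(W[...,2]>z0)&(W[...,2]<z1)&(np.hypot(W[...,0]-ctr[0],W[...,1]-ctr[1])<rad)
    P=W[m]
    # drop outliers: largest cluster
    g=np.zeros((int(2*rad)+8,int(2*rad)+8),np.uint8)
    ij=np.round(P[:,:2]-np.array(ctr)+rad+4).astype(int); g[ij[:,0],ij[:,1]]=1
    g=cv2.morphologyEx(g,cv2.MORPH_CLOSE,np.ones((7,7)));n,l,s,_=cv2.connectedComponentsWithStats(g)
    k=1+np.argmax(s[1:,4]); P=P[l[ij[:,0],ij[:,1]]==k]
    (cx,cy),(a,b),th=cv2.minAreaRect(P[:,:2].astype(np.float32))
    if a<b: th+=90; a,b=b,a
    return np.round([cx,cy,a,b,(th+90)%180-90,np.median(P[:,2]),len(P)],1)
E
python3 - <<'E'
from h import *
for c in ['scene','side']:
    p,d,cal=load(c,0); W=world(cal,d)
    print(c,'lid',rect(W,(550,230),230,108,126))
    print(c,'bar',rect(W,(550,165),110,135,175))
    print(c,'g1',rect(W,(465,-228),60,27,45)); print(c,'g2',rect(W,(567,-115),60,27,45))
    print(c,'dish',rect(W,(455,-121),50,12,24))
    print(c,'jar',rect(W,(575,-326),50,65,85))
    print(c,'traybar',rect(W,(560,30),60,36,60)); print(c,'tray',rect(W,(560,33),160,6,25))
    lid=np.isfinite(W[...,2])&(W[...,2]>108)&(W[...,2]<126)
E
```

```text
scene lid [5.471e+02 2.348e+02 2.917e+02 1.655e+02 2.300e+00 1.158e+02 3.168e+03]
scene bar [550.1 170.6 121.2  11.3   3.3 155.5 166. ]
scene g1 [ 461.7 -228.9   86.1   39.4   14.6   34.7  285. ]
scene g2 [ 566.8 -117.9   87.1   39.3  -15.4   34.5  303. ]
scene dish [ 452.5 -124.8   61.5   57.1   12.1   18.5  232. ]
scene jar [ 576.9 -332.2   45.3   45.3  -19.1   74.8  223. ]
scene traybar [560.   33.1  79.4  12.4 -85.   45.5  83. ]
scene tray [606.1  -3.6 184.6  55.2  15.3  10.1 183. ]
side lid [5.481e+02 2.365e+02 2.933e+02 1.631e+02 2.100e+00 1.158e+02 5.703e+03]
side bar [548.8 174.1 120.2  13.6   2.8 156.3 217. ]
side g1 [ 460.1 -228.4   83.2   43.5   13.6   34.9  264. ]
side g2 [ 566.7 -115.4   88.2   40.4  -14.8   35.1  263. ]
side dish [ 452.  -121.2   60.4   55.2  -48.8   19.1  249. ]
side jar [ 574.6 -333.1   47.6   43.5  -64.5   75.5  126. ]
side traybar [559.   34.9  81.1  10.9 -84.5  46.6  86. ]
side tray [511.   54.6 163.3  64.    4.2   8.2 246. ]
```

```bash
python3 - <<'E'
import cv2
a=cv2.imread('pics/scene0.png')[140:260,180:470]; b=cv2.imread('pics/side0.png')[160:340,170:470]
cv2.imwrite('pics/c1.png',cv2.resize(a,None,fx=2.7,fy=2.7,interpolation=2)); cv2.imwrite('pics/c2.png',cv2.resize(b,None,fx=2.6,fy=2.6,interpolation=2))
E
```

```text
(no output)
```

View pics/c1.png

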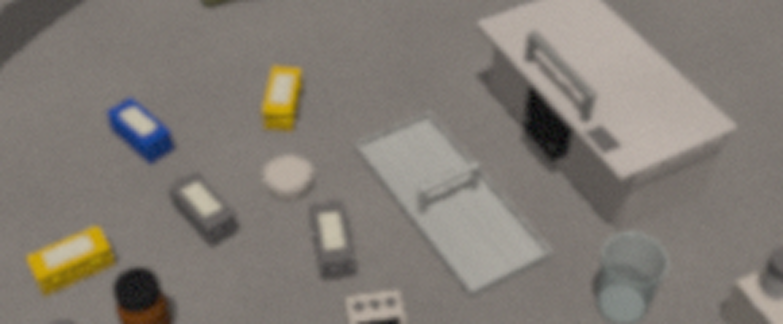

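View pics/c2.png

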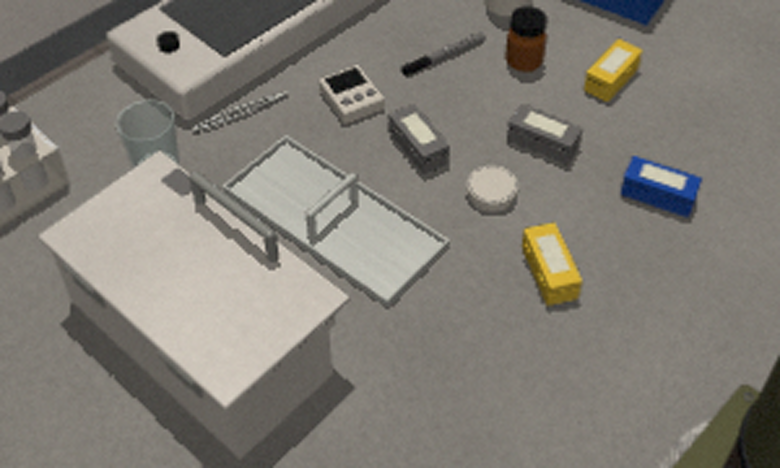

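Two grey slide boxes and one round dish are confirmed. The measured heights of 115.8 (lid), 35 (slide boxes), 18.5 (dish) and 46 (tray handle) fit what was given. Step one is to press the lid.

```bash
cat >> h.py <<'E'
from scipy.spatial.transform import Rotation as Ro
BOX=np.array([546.9,245.0]); YAW=0.042
def bx(x,y,z):
    c,s=np.cos(YAW),np.sin(YAW); return np.array([BOX[0]+c*x-s*y,BOX[1]+s*x+c*y,z])
def bdir(x,y,z): 
    c,s=np.cos(YAW),np.sin(YAW); return np.array([c*x-s*y,s*x+c*y,z])
def ori(jaw,app=(0,0,-1)):
    y=np.array(app,float);y/=np.linalg.norm(y); x=np.array(jaw,float); x-=y*(x@y); x/=np.linalg.norm(x)
    return Ro.from_matrix(np.stack([x,y,np.cross(x,y)],1)).as_quat()
def best(pos,jaw,app=(0,0,-1)):
    """orientation of the two half-turns with smaller joint travel"""
    q0=np.array(telemetry.get_joint_pos()); r=[]
    for s in (1,-1):
        o=ori(np.array(jaw)*s,app); q=robot.solve_ik(list(pos),list(o))
        if q is not None: r.append((np.abs(np.array(q)-q0).max(),s,o,np.round(q,2)))
    r.sort(key=lambda t:t[0]); return r
def F(): return np.round(telemetry.get_contact_force(),1)
E
python3 - <<'E'
from h import *
p=bx(90,-74,160)
for r in best(p,bdir(0,1,0)): print(r)
for r in best(bx(0,-56,177),bdir(0,1,0)): print(r)
# wide arc final
for th in (0.25,0.8,1.3,1.9,1.97):
  b=bx(0,68-140*np.cos(th)+46*np.sin(th),105+140*np.sin(th)+46*np.cos(th))
  for ph in (0,0.4,0.8):
    a=bdir(0,-np.sin(ph),-np.cos(ph)); 
    for r in best(b+19*a,bdir(0,1,0),a): print(th,ph,b.round(),r[0].round(2),r[1],r[3])
E
```

```text
(np.float64(1.1420222374930875), 1, array([ 0.48939053,  0.51038898, -0.51038898, -0.48939053]), array([ 0.08,  0.95, -0.87,  1.49,  0.78,  1.07,  0.65]))
(np.float64(1.603688240837451), -1, array([ 0.51038898, -0.48939053,  0.48939053, -0.51038898]), array([-0.38,  0.82,  0.09,  1.51, -0.09,  0.81, -1.79]))
(np.float64(1.1591824842859475), 1, array([ 0.48939053,  0.51038898, -0.51038898, -0.48939053]), array([ 0.06,  0.83, -0.87,  1.74,  0.77,  0.95,  0.49]))
(np.float64(1.6826023252001105), -1, array([ 0.51038898, -0.48939053,  0.48939053, -0.51038898]), array([-0.46,  0.7 ,  0.09,  1.77, -0.09,  0.68, -1.86]))
0.25 0 [549. 189. 184.] 1.17 1 [ 0.06  0.84 -0.85  1.75  0.78  0.93  0.48]
0.25 0 [549. 189. 184.] 1.69 -1 [-0.47  0.72  0.1   1.78 -0.11  0.65 -1.84]
0.25 0.4 [549. 189. 184.] 1.48 1 [-0.26  0.87 -0.63  1.63  0.82  1.23  0.37]
0.25 0.4 [549. 189. 184.] 2.17 -1 [-0.95  0.92  0.71  1.67 -0.23  0.87 -1.8 ]
0.25 0.8 [549. 189. 184.] 1.74 1 [-0.51  0.99 -0.42  1.49  0.84  1.52  0.33]
0.25 0.8 [549. 189. 184.] 2.44 -1 [-1.21  1.39  1.35  1.53 -0.55  1.2  -1.51]
0.8 0 [547. 248. 2
[... 1105 characters left out ...]
.63  0.29]
1.9 0.4 [540. 402. 223.] 2.29 -1 [-1.07  1.    0.59  1.19 -0.17  1.3  -2.12]
1.9 0.8 [540. 402. 223.] 1.92 1 [-0.7   1.19 -0.73  0.86  0.98  2.03  0.38]
1.9 0.8 [540. 402. 223.] 2.43 -1 [-1.2   1.31  1.06  0.91 -0.31  1.68 -1.99]
1.97 0 [540. 410. 216.] 1.54 1 [-0.32  0.92 -0.86  1.4   0.72  1.15  0.34]
1.97 0 [540. 410. 216.] 2.0 -1 [-0.78  0.8   0.13  1.43 -0.11  0.91 -2.15]
1.97 0.4 [540. 410. 216.] 1.75 1 [-0.53  1.04 -0.82  1.13  0.85  1.63  0.3 ]
1.97 0.4 [540. 410. 216.] 2.31 -1 [-1.09  1.02  0.62  1.18 -0.2   1.3  -2.11]
1.97 0.8 [540. 410. 216.] 1.94 1 [-0.72  1.21 -0.72  0.84  0.99  2.04  0.39]
1.97 0.8 [540. 410. 216.] 2.42 -1 [-1.2   1.32  1.07  0.89 -0.32  1.7  -2.  ]
```

```bash
python3 - <<'E'
from h import *
robot.line_to([233,-579,340],vel=300)
robot.command_gripper(0.0)
o=ori(bdir(0,1,0))
robot.reach(list(bx(90,-74,250)),list(o)); print(telemetry.get_t(),F())
robot.line_to(list(bx(90,-74,125)),vel=200); f0=F(); print(f0)
for z in np.arange(119,102,-1.5):
    robot.line_to(list(bx(90,-74,z)),vel=30); f=F(); print(z,f)
    if f[2]-f0[2]>14: break
robot.wait(0.2)
robot.line_to(list(bx(90,-74,185)),vel=120); robot.wait(0.5)
robot.line_to(list(bx(90,-90,260)),vel=250)
print(telemetry.get_t(),telemetry.get_tool_pos())
take('side',1);take('scene',1)
E
```

```text
4.45 [-0.2  0.4  1.1]
[0.1 1.3 0. ]
119.0 [-0.1 -0.2  0.7]
117.5 [ 0.5  1.2 -0.1]
116.0 [-0.7 -0.2  0. ]
114.5 [-0.2 -0.8  4.1]
113.0 [-1.8 -2.1  5.8]
111.5 [-1.1 -2.   5.9]
110.0 [-2.2 -2.8  8.1]
108.5 [-1.6 -2.3  8.1]
107.0 [-1.7 -2.7  8.3]
105.5 [-4.5 -4.2 15.4]
9.7917 [640.89870478 158.78451086 261.15085556]
```

View pics/side1.png

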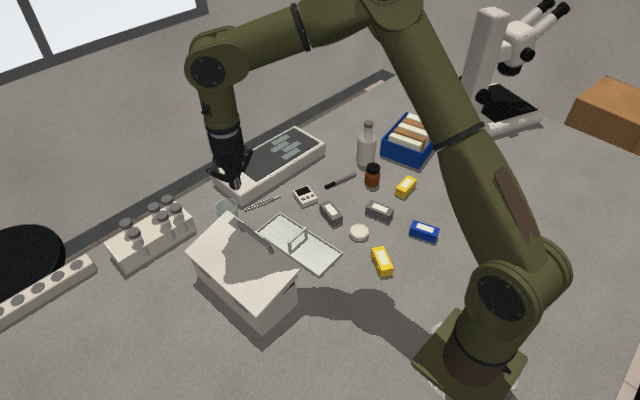

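The side view shows the lid lifted slightly at about (240,250). I'll measure the bar.

```bash
python3 - <<'E'
from h import *
print(bx(0,-56,184))
for c in ['scene','side']:
    p,d,cal=load(c,1); W=world(cal,d)
    print(rect(W,(549,189),75,172,205))
    # lid slope along box y
    m=np.isfinite(W[...,2])&(abs(W[...,0]-490)<25)&(W[...,1]>150)&(W[...,1]<330)&(W[...,2]>90)&(W[...,2]<170)
    P=W[m]; print(len(P),np.polyfit(P[:,1],P[:,2],1))
E
```

```text
[549.25130857 189.04938474 184.        ]
[550.8 185.7 120.6  14.2   2.1 187.7 157. ]
300 [-1.54654687e-01  1.68333262e+02]
[547.7 188.2 120.4  13.1   2.3 188.9 213. ]
1154 [ -0.25870744 195.84766599]
```

Slope gives θ≈0.25, and the bar is where predicted. Grip the bar and swing the lid.

```bash
cat >> h.py <<'E'
def barpos(th): return bx(0,68-140*np.cos(th)+46*np.sin(th),105+140*np.sin(th)+46*np.cos(th))
def barpose(th,ph):
    a=bdir(0,-np.sin(ph),-np.cos(ph)); return barpos(th)+19*a, ori(bdir(0,1,0),a), a
E
python3 - <<'E'
from h import *
robot.command_gripper(0.5)
P,o,a=barpose(0.25,0.0)
robot.reach(list(P+[0,0,60]),list(o)); robot.line_to(list(P),vel=120); print(F())
robot.command_gripper(0.0); print(telemetry.get_opening(),F())
N=10
for k in range(1,N+1):
    th=0.25+1.7*k/N; ph=0.6*k/N
    P,o,a=barpose(th,ph)
    robot.line_to(list(P),vel=90,rotation=list(o)); print(round(th,2),F(),round(telemetry.get_opening(),3))
    if np.linalg.norm(F())>45: print('stop');break
print(telemetry.get_t()); take('side',2);take('scene',2)
E
```

```text
[1.  0.8 0.7]
0.11985553102115319 [-0.5 -1.8  5.4]
0.42 [ 1.1 -3.3  2.9] 0.116
0.59 [ 0.7 -6.4  4.4] 0.113
0.76 [-0.3 -7.1  7.9] 0.118
0.93 [-1.4 -7.2 15.8] 0.118
1.1 [ 0.4 -4.  16.8] 0.113
1.27 [ 1.8  1.8 14.5] 0.116
1.44 [ 3.1  2.5 10.1] 0.114
1.61 [3.2 5.2 7.5] 0.118
1.78 [4.2 4.6 4.3] 0.115
1.95 [5.  4.8 3.3] 0.114
16.0833
```

View pics/scene2.png

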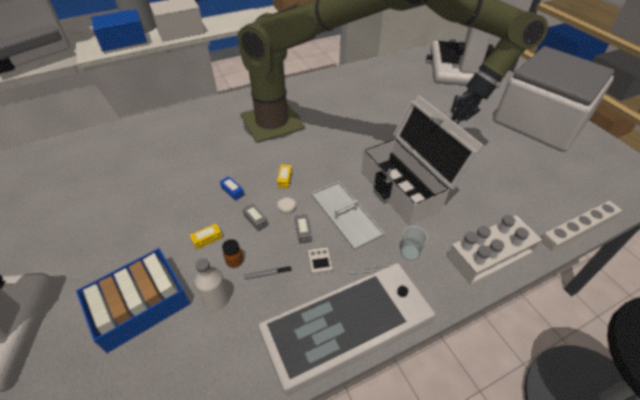

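View pics/side2.png

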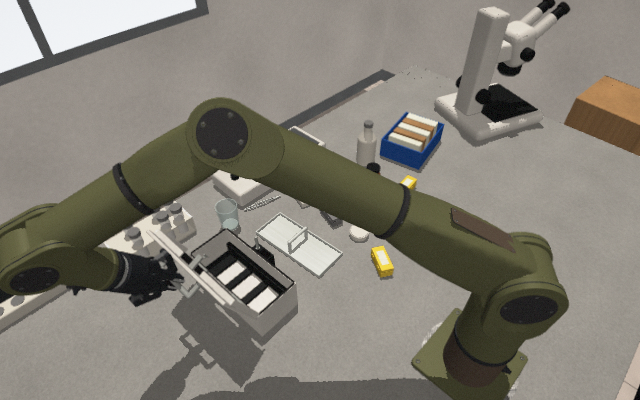

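The lid is open at about 1.95 rad and the three pocket floors are visible. Release, back out, then use the wrist camera above the box to refine its pose.

```bash
python3 - <<'E'
from h import *
P,o,a=barpose(1.95,0.6)
robot.command_gripper(0.45)
robot.line_to(list(P-90*a),vel=200)
Q=P-90*a; Q[2]=440; robot.line_to(list(Q),vel=350)
o=ori(bdir(0,1,0)); print(telemetry.get_joint_pos())
robot.reach(list(bx(0,-30,400)),list(o))
print(telemetry.get_t(),telemetry.get_joint_pos(),F())
take('wrist',3);take('scene',3)
E
```

```text
Traceback (most recent call last):
workcell.IKError: the arm cannot follow that straight line within its joint ranges
```

```bash
python3 - <<'E'
from h import *
print(telemetry.get_tool_pos(),np.round(telemetry.get_joint_pos(),2))
P=np.array(telemetry.get_tool_pos()); 
for dz in (60,120,180):
  for ph in (0.6,0.4,0.2,0):
    for dy in (0,):
      q=robot.solve_ik(list(P+[0,dy,dz]),list(ori(bdir(0,1,0),bdir(0,-np.sin(ph),-np.cos(ph)))))
      print(dz,ph,None if q is None else np.round(q,2))
E
```

```text
[538.26989787 447.26729821 275.93532083] [-0.76  1.09 -0.65  0.71  0.84  1.99  0.49]
60 0.6 [-0.8   1.05 -0.58  0.6   0.81  2.08  0.59]
60 0.4 [-0.67  0.96 -0.73  0.79  0.76  1.9   0.48]
60 0.2 [-0.53  0.89 -0.83  0.97  0.69  1.68  0.43]
60 0 [-0.38  0.83 -0.93  1.13  0.64  1.45  0.41]
120 0.6 [-1.01  1.05  0.44  0.45  0.09  2.07  0.94]
120 0.4 [-0.7   0.94 -0.71  0.65  0.76  2.02  0.56]
120 0.2 [-0.56  0.85 -0.82  0.84  0.68  1.81  0.49]
120 0 [-0.41  0.79 -0.92  1.01  0.6   1.58  0.47]
180 0.6 None
180 0.4 [-0.86  0.92 -0.13  0.44  0.4   2.09  0.8 ]
180 0.2 [-0.61  0.84 -0.79  0.66  0.68  1.95  0.57]
180 0 [-0.45  0.77 -0.9   0.85  0.58  1.72  0.52]
```

```bash
python3 - <<'E'
from h import *
P=np.array(telemetry.get_tool_pos()); o=ori(bdir(0,1,0))
robot.line_to(list(P+[0,10,140]),vel=250,rotation=list(o))
robot.line_to(list(bx(0,-30,400)),vel=350)
print(telemetry.get_t(),telemetry.get_joint_pos(),F())
take('wrist',3);take('scene',3)
E
```

```text
18.7583 [ 0.06631186  0.62653783 -1.00249295  1.3935135   0.52230986  1.40355259
  0.68252746] [-0.6  0.6  0.2]
```

View pics/wrist3.png

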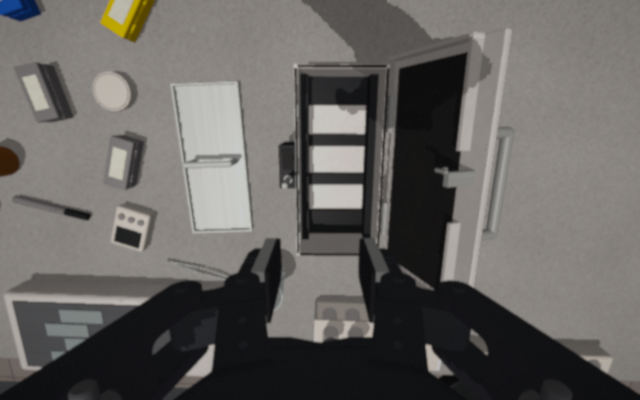

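View pics/scene3.png

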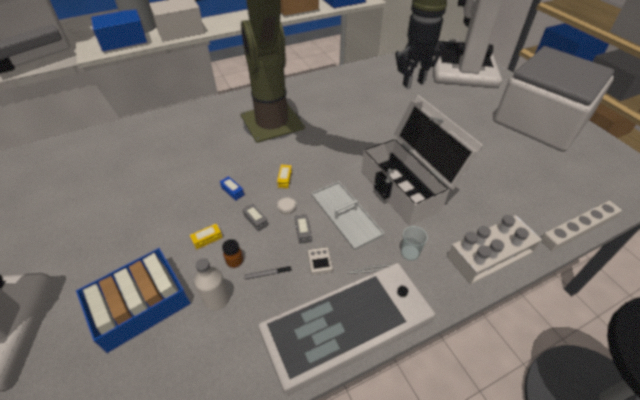

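Wrist view: open box with its three white pockets at (337,120), (337,157) and (337,195), tray at (213,157), grey boxes at (45,92) and (123,162), dish at (112,90). Next I refine all poses from this frame.

```bash
python3 - <<'E'
from h import *
p,d,cal=load('wrist',3); W=world(cal,d); 
print('box',BOX,YAW)
print('rim',rect(W,(547,245),165,90,104))
hsv=p.astype(int)
# pockets: bright pixels floor z<15 inside
m=np.isfinite(W[...,2])&(p.min(2)>120)&(abs(W[...,0]-547)<120)&(abs(W[...,1]-245)<62)&(W[...,2]<40)
n,l,s,_=cv2.connectedComponentsWithStats(m.astype(np.uint8))
for k in range(1,n):
    if s[k,4]>200:
        P=W[l==k]; (cx,cy),(a,b),t=cv2.minAreaRect(P[:,:2].astype(np.float32)); print('pocket',np.round([cx,cy,a,b,t,np.median(P[:,2])],1))
for k in (-66,0,66): print(bx(k,0,6).round(1))
print('g1',rect(W,(461,-228),60,27,45),'g2',rect(W,(567,-116),60,27,45),'dish',rect(W,(452,-122),50,12,24))
print('traybar',rect(W,(560,33),60,36,60)); print('tray',rect(W,(560,33),150,3.5,25))
E
```

```text
box [546.9 245. ] 0.042
rim [5.502e+02 2.377e+02 2.767e+02 1.584e+02 2.200e+00 9.880e+01 3.025e+03]
pocket [482.9 245.2  45.1  91.9   2.6   6.2]
pocket [549.2 248.6  46.3  90.2   2.4   6.2]
pocket [614.5 251.2  47.3  90.5   2.5   6.3]
[481.  242.2   6. ]
[546.9 245.    6. ]
[612.8 247.8   6. ]
g1 [ 463.6 -226.6   84.4   40.2   13.3   34.2 1574. ] g2 [ 569.3 -113.8   84.2   39.3  -14.8   34.3 1276. ] dish [ 455.8 -120.6   60.4   58.6   76.1   18.6 1220. ]
traybar [562.8  37.3  79.7  10.  -85.6  46.1 316. ]
tray [5.612e+02 3.650e+01 2.604e+02 1.118e+02 4.900e+00 4.800e+00 7.670e+03]
```

The wrist frame is shifted consistently by about (2,3) mm from the fixed cameras, within calibration error, so I use the mean. Pick the first slide box at g2 = (568,-116).

```bash
sed -i 's/^BOX=.*/BOX=np.array([547.9,247.0]); YAW=0.042/' h.py; cat >> h.py <<'E'
def goto(P,o,vel=350): robot.reach(list(P),list(o))
def pick_slide(x,y,deg,op=0.72,z=12):
    t=np.radians(deg); jaw=np.array([-np.sin(t),np.cos(t),0])
    r=best([x,y,150],jaw); o=r[0][2]; print('pick q',r[0][3])
    robot.command_gripper(op)
    robot.reach([x,y,150],list(o)); robot.line_to([x,y,z],vel=150); print('F',F())
    robot.command_gripper(0.0); print('opening',telemetry.get_opening())
    robot.line_to([x,y,230],vel=220)
def place_slide(k,z=19.5):
    P=bx(66*(k-1),0,230); r=best(P,bdir(1,0,0)); o=r[0][2]; print('place q',[a[3] for a in r])
    robot.reach(list(P),list(o)); print(telemetry.get_opening())
    return o
E
python3 - <<'E'
from h import *
pick_slide(568.2,-115.8,-15)
o=place_slide(2)
print(telemetry.get_t(),telemetry.get_opening())
take('side',4);take('scene',4)
E
```

```text
pick q [ 0.55  0.84 -0.78  1.76  0.76  0.86  0.73]
F [ 0.4 -0.4  0.4]
opening 0.42944112081823915
place q [array([ 0.07,  1.  , -1.23,  1.42,  0.94,  1.37,  2.01]), array([-0.22,  0.77, -0.46,  1.43,  0.37,  1.02, -0.72])]
0.4291515748645985
24.6583 0.4291515748645985
```

View pics/scene4.png

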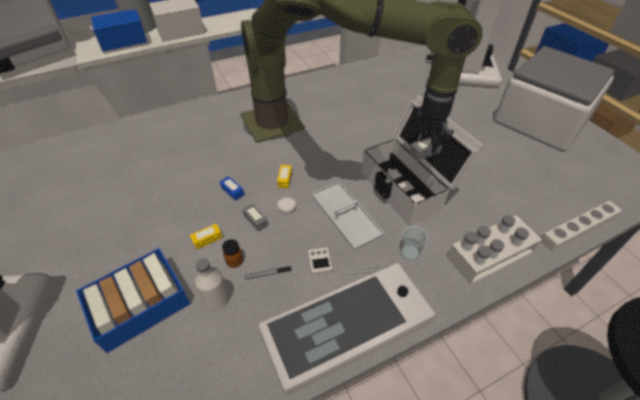

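View pics/side4.png

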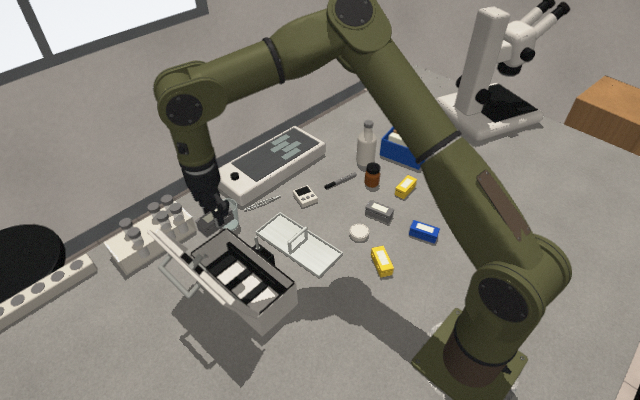

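Slide box held over pocket 2. Lower with force monitoring.

```bash
cat >> h.py <<'E'
def lower(x,y,z0,z1,o=None,step=6,lim=8,vel=80,off=(0,0)):
    f0=F()
    for z in list(np.arange(z0,z1,-step))+[z1]:
        robot.line_to(list(bx(x,y,z)),vel=vel); f=F()-f0
        if abs(f[2])>lim or np.hypot(f[0],f[1])>lim: print('contact',z,f.round(1)); return z
    print('reached',z1,(F()-f0).round(1)); return z1
E
python3 - <<'E'
from h import *
robot.line_to(list(bx(66,0,60)),vel=150); print(F())
z=lower(66,0,55,18.5,step=5)
take('wrist',5)
if z<21:
    robot.command_gripper(0.6); robot.line_to(list(bx(66,0,230)),vel=200)
    print(telemetry.get_t()); take('wrist',6); take('scene',6)
E
```

```text
[ 0.4 -0.1 -0.4]
reached 18.5 [-1.9 -1.5  5.2]
29.8417
```

View pics/wrist6.png

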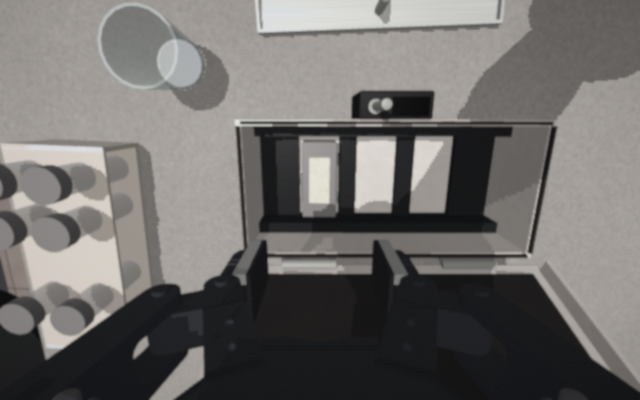

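The slide box sits at (318,180), in its pocket at the +x end. I'll check its height and re-measure g1 and the dish.

```bash
python3 - <<'E'
from h import *
p,d,cal=load('wrist',6); W=world(cal,d)
r=rect(W,bx(66,0,0)[:2],60,30,45);print('placed',r,bx(66,0,0))
p,d,cal=load('scene',6); W=world(cal,d)
print('g1',rect(W,(461,-228),60,27,45),'dish',rect(W,(452,-122),50,12,24))
pick_slide(462.5,-227.7,13.8)
o=place_slide(0); print(telemetry.get_t())
E
```

```text
placed [ 610.8  250.2  109.6   74.4   88.5   40.3 2941. ] [613.84179656 249.7711851    0.        ]
g1 [ 463.1 -228.3   85.3   39.    12.8   34.7  287. ] dish [ 453.  -123.7   58.4   58.3   28.8   18.8  228. ]
pick q [ 0.94  0.87 -1.02  1.95  0.96  0.92  1.22]
F [ 0.5 -0.   0.2]
opening 0.4355687680066998
place q [array([ 0.11,  0.88, -1.29,  1.8 ,  0.92,  1.21,  1.72]), array([-0.21,  0.63, -0.57,  1.81,  0.44,  0.83, -0.95])]
0.4329501806496
36.3167
```

```bash
python3 - <<'E'
from h import *
robot.line_to(list(bx(-66,0,60)),vel=150); print(F())
z=lower(-66,0,55,18.5,step=5)
if z<21:
    robot.command_gripper(0.6); robot.line_to(list(bx(-66,0,230)),vel=200)
    robot.line_to(list(bx(0,-40,330)),vel=250)
    print(telemetry.get_t()); take('wrist',7); take('scene',7); take('side',7)
    W=world(*[load('wrist',7)[i] for i in (2,1)])
    print(np.round(telemetry.get_joint_pos(),2))
    print('traybar',rect(W,(560,33),60,36,60)); print('tray',rect(W,(560,33),150,3.5,25))
E
```

```text
[ 1.   0.5 -1.1]
reached 18.5 [-1.  -2.4  6.5]
42.0083
[ 0.2   0.83 -1.34  1.52  0.81  1.44  2.  ]
traybar [562.2  40.9  73.4   9.9 -85.5  46.2 522. ]
tray [5.6220e+02 3.9400e+01 2.5690e+02 1.0380e+02 4.2000e+00 4.6000e+00
 1.1789e+04]
```

View pics/wrist7.png

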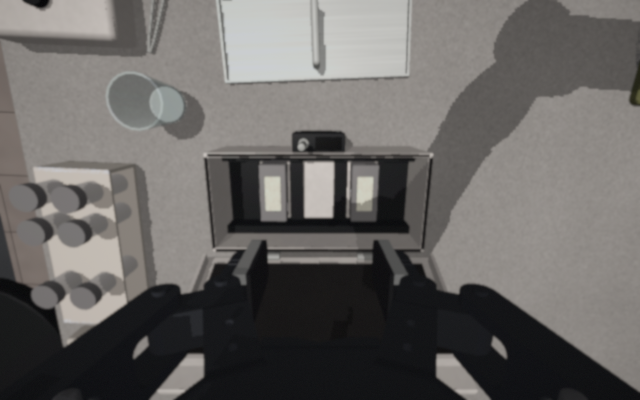

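View pics/side7.png

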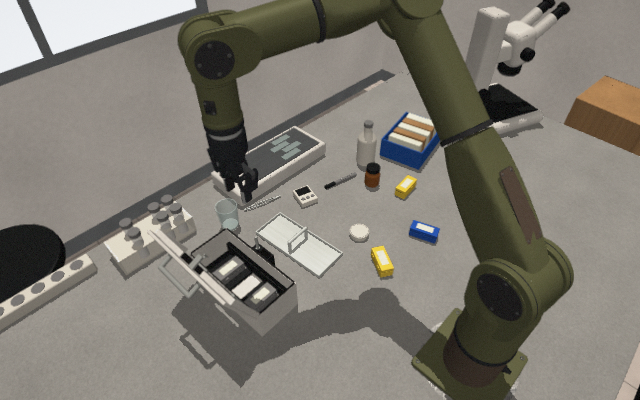

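Both slide boxes are in the outer pockets at (273,193) and (365,192). I'll check their heights and re-measure the box in this rotated view.

```bash
python3 - <<'E'
from h import *
p,d,cal=load('wrist',7); W=world(cal,d)
for k in (-66,66): print('placed',rect(W,bx(k,0,0)[:2],50,36,43.5),bx(k,0,0).round(1))
m=np.isfinite(W[...,2])&(p.min(2)>120)&(abs(W[...,0]-548)<30)&(abs(W[...,1]-247)<60)&(W[...,2]<15)
P=W[m];print(np.round(cv2.minAreaRect(P[:,:2].astype(np.float32))[0:2],1))
# rim outline: points 92..104 , robust from extents in box frame
Q=W[np.isfinite(W[...,2])&(W[...,2]>92)&(W[...,2]<103)][:,:2]-BOX
c,s=np.cos(YAW),np.sin(YAW);X=Q[:,0]*c+Q[:,1]*s;Y=-Q[:,0]*s+Q[:,1]*c
k=(abs(X)<100)&(Y<-50)&(Y>-75);print('front wall y',np.percentile(Y[k],[2,50,98]),np.polyfit(X[k],Y[k],1))
k=(abs(Y)<50)&(X<-120)&(X>-150);print('-x wall',np.percentile(X[k],[2,50,98]))
k=(abs(Y)<50)&(X>120)&(X<150);print('+x wall',np.percentile(X[k],[2,50,98]))
p,d,cal=load('scene',7); W=world(cal,d)
print('traybar',rect(W,(560,34),60,36,60),'dish',rect(W,(452,-122),50,12,24))
p,d,cal=load('side',7); W=world(cal,d)
print('traybar',rect(W,(560,34),60,36,60),'dish',rect(W,(452,-122),50,12,24))
E
```

```text
placed [ 483.   247.7   88.7   38.1  -87.5   40.3 1544. ] [482.  244.2   0. ]
placed [ 615.   253.1   88.4   38.2  -87.8   40.2 1542. ] [613.8 249.8   0. ]
[[548.6 250.3]
 [ 45.1  88.1]]
front wall y [-74.58313923 -63.05690212 -59.05691957] [ 1.33944619e-03 -6.44513829e+01]
-x wall [-135.38141188 -132.42229029 -131.04596194]
+x wall [134.1208238  135.53624318 138.4746264 ]
traybar [559.9  32.7  80.1  11.  -84.6  45.7  83. ] dish [ 452.8 -122.7   61.8   57.6  -55.1   18.7  229. ]
traybar [559.8  35.4  80.7  12.  -87.3  46.1  88. ] dish [ 452.7 -121.7   59.5   58.7  -21.9   19.   246. ]
```

Slide box tops are at 40.2 mm (6+34), flat and centred in their pockets. Now the tray.

```bash
python3 - <<'E'
from h import *
t=np.radians(4.9); jaw=np.array([np.cos(t),np.sin(t),0]); T=np.array([561.3,35.8])
r=best([*T,150],jaw); print([a[3] for a in r]); s=r[0][1]; o=r[0][2]
robot.command_gripper(0.5)
robot.reach([*T,150],list(o)); robot.line_to([*T,23.5],vel=130); print(F())
robot.command_gripper(0.0); print(telemetry.get_opening(),F())
robot.line_to([*T,60],vel=60); print(F())
robot.line_to([*T,220],vel=200); print(F())
robot.line_to(list(bx(0,0,220)),vel=200,rotation=list(ori(s*bdir(1,0,0)))); print(telemetry.get_opening(),telemetry.get_t())
take('wrist',8);take('side',8);take('scene',8)
E
```

```text
[array([ 0.48,  1.02, -1.24,  1.81,  1.07,  1.17,  2.1 ]), array([ 0.14,  0.75, -0.48,  1.82,  0.52,  0.69, -0.56])]
[-0.1  1.3  0.6]
0.09105920104198216 [-0.6 -1.   5.1]
[ 1.   0.2 -2.3]
[-0.6 -0.2 -2.4]
0.09231901678470139 47.8333
```

View pics/wrist8.png

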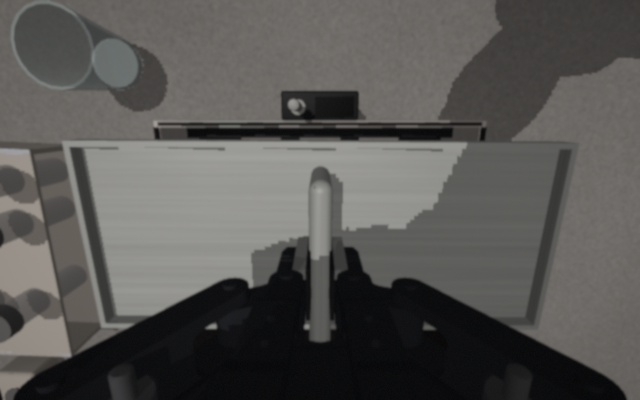

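View pics/side8.png

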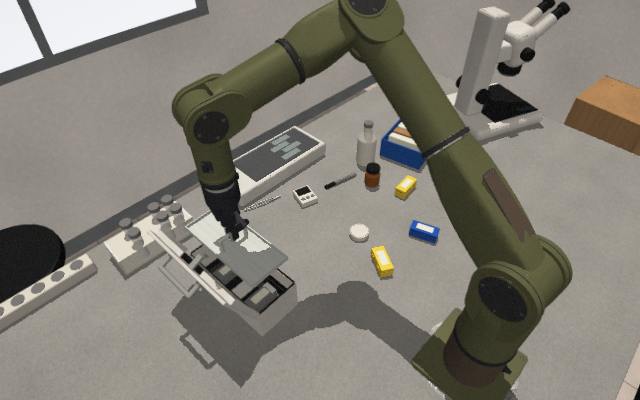

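Tray is held over the box. I'll compare its pose with the box rim in the same frame.

```bash
python3 - <<'E'
from h import *
p,d,cal=load('wrist',8); W=world(cal,d)
c,s=np.cos(YAW),np.sin(YAW)
def tob(W): Q=W[...,:2]-BOX; return Q[...,0]*c+Q[...,1]*s,-Q[...,0]*s+Q[...,1]*c
X,Y=tob(W); Z=W[...,2]
m=np.isfinite(Z)&(abs(X)<120)&(abs(Y)<50)&(Z>185)&(Z<212); A=np.c_[X[m],Y[m],np.ones(m.sum())]
k=np.linalg.lstsq(A,Z[m],rcond=None)[0];print('deck plane',k)
T=np.isfinite(Z)&(Z>185)&(Z<225)&(abs(X)<160)&(abs(Y)<80)
for nm,mm,v in (('+x',T&(abs(Y)<40)&(X>100),X),('-x',T&(abs(Y)<40)&(X<-100),X),('-y',T&(abs(X)<100)&(Y<-30),Y)): print(nm,np.percentile(v[mm],[0.5,99.5]).round(1))
e=T&(abs(X)<115)&(Y<-30)
# front edge line: per-X bin min Y
b=np.arange(-110,111,20); print([round(float(np.percentile(Y[e&(abs(X-i)<8)],1)),1) for i in b])
R=np.isfinite(Z)&(Z>90)&(Z<103)&(Y<-40)&(Y>-80)
print([round(float(np.percentile(Y[R&(abs(X-i)<8)],1)),1) if (R&(abs(X-i)<8)).sum()>5 else None for i in b], np.percentile(X[R],[0.5,99.5]))
E
```

```text
deck plane [-1.41407970e-03 -7.88847395e-04  1.99362919e+02]
+x [100.2 129.7]
-x [-126.9 -100.2]
-y [-55.5 -30.2]
[-54.4, -54.5, -54.6, -54.8, -54.8, -55.0, -55.1, -55.2, -55.4, -55.5, -55.6, -55.8]
[-63.7, -63.7, -63.7, -63.8, -79.6, -79.6, -79.7, -79.7, -63.9, -64.0, -64.0, -64.0] [-135.13530283  138.24097432]
```

Tray is level, offset by only (0,-1.2) mm. Lower it with a +1 mm correction.

```bash
python3 - <<'E'
from h import *
robot.line_to(list(bx(0,1,135)),vel=120)
z=lower(0,1,130,69.5,step=5,lim=7,vel=60)
if z<=71:
    z=lower(0,1,69.2,68.3,step=0.5,lim=4,vel=20)
print(telemetry.get_t(),F()); take('wrist',9);take('side',9)
E
```

```text
contact 69.5 [ 0.1 -0.3  8.2]
contact 68.7 [-1.  -2.1  4.5]
52.8417 [-0.5 -1.7  9.9]
```

View pics/wrist9.png

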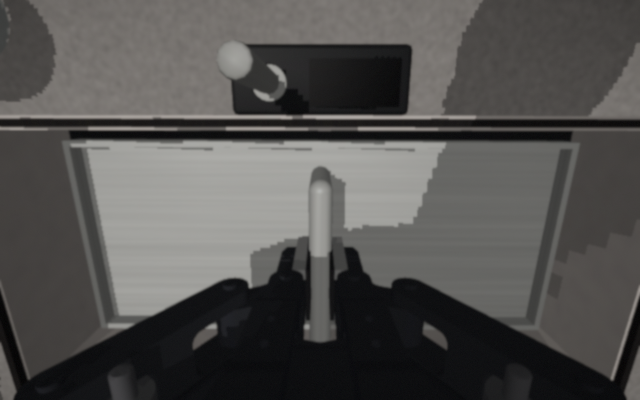

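Tray is seated on the ledges. Release, check, then re-measure the dish.

```bash
python3 - <<'E'
from h import *
robot.command_gripper(0.35); robot.line_to(list(bx(0,1,250)),vel=200); robot.line_to(list(bx(0,-20,330)),vel=200)
p,d,cal=take('wrist',10); W=world(cal,d)
c,s=np.cos(YAW),np.sin(YAW); Q=W[...,:2]-BOX; X=Q[...,0]*c+Q[...,1]*s;Y=-Q[...,0]*s+Q[...,1]*c; Z=W[...,2]
m=np.isfinite(Z)&(abs(X)<118)&(abs(X)>15)&(abs(Y)<45)&(Z>30)&(Z<70)
print('deck',np.linalg.lstsq(np.c_[X[m],Y[m],np.ones(m.sum())],Z[m],rcond=None)[0])
print('bar',rect(W,BOX,60,84,100),BOX)
for c_ in ('scene','side'):
    p,d,cal=take(c_,10); W=world(cal,d); print('dish',rect(W,(452,-122),80,12,24))
print(telemetry.get_t())
E
```

```text
deck [-5.49330513e-04 -4.38743673e-04  5.01721583e+01]
bar [549.9 248.6  80.1   9.1 -87.5  92.2 492. ] [547.9 247. ]
dish [ 453.4 -123.6   59.8   58.1  -50.4   18.8  229. ]
dish [ 451.  -119.8   59.4   55.4  -49.8   19.4  247. ]
55.0583
```

View pics/scene10.png

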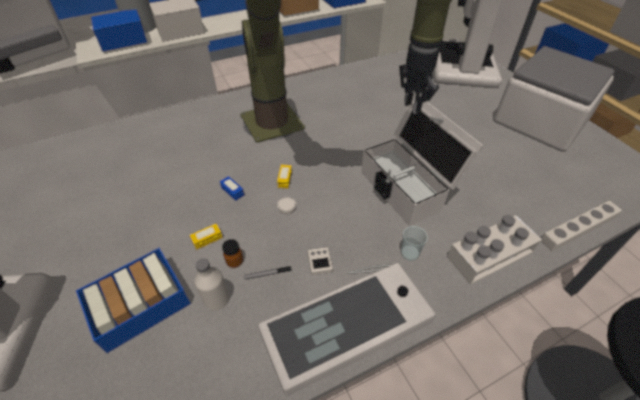

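Deck at 50.2 mm and level. Dish at (453,-122) is unmoved. Pick and place it.

```bash
python3 - <<'E'
from h import *
D=np.array([453.4,-121.6])
r=best([*D,150],bdir(1,0,0)); print([a[3] for a in r]); o=r[0][2]
robot.command_gripper(1.0)
robot.line_to(list(bx(0,-150,330)),vel=300)
robot.reach([*D,150],list(o)); 
p,d,cal=take('wrist',11); W=world(cal,d); print('dish',rect(W,D,60,12,24))
robot.line_to([*D,1.0],vel=130); print(F())
robot.command_gripper(0.0); print(telemetry.get_opening(),F())
robot.line_to([*D,230],vel=200)
P=bx(-66,0,230); robot.reach(list(P),list(o)); print(telemetry.get_opening(),telemetry.get_t())
take('wrist',12);take('scene',12);take('side',12)
E
```

```text
[array([ 0.86,  0.96, -1.28,  2.08,  1.11,  1.07,  2.18]), array([ 0.02,  0.65,  0.23,  2.12, -0.35,  0.41,  0.57])]
dish [ 455.7 -120.5   59.2   58.8  -28.8   18.5 3236. ]
[ 0.9 -0.5  0.4]
0.6744294825010168 [-1.9  0.   7.7]
0.6749840765481772 61.7833
```

View pics/wrist12.png

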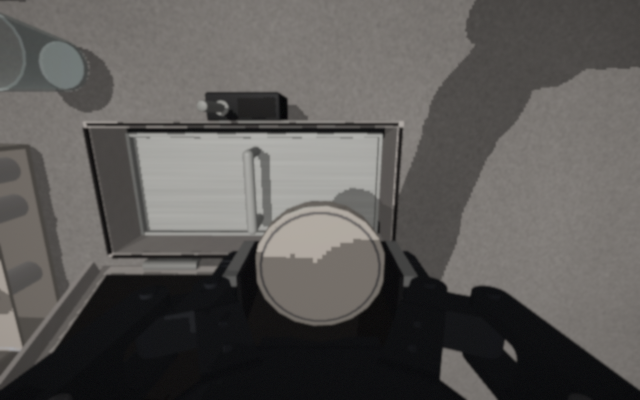

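View pics/side12.png

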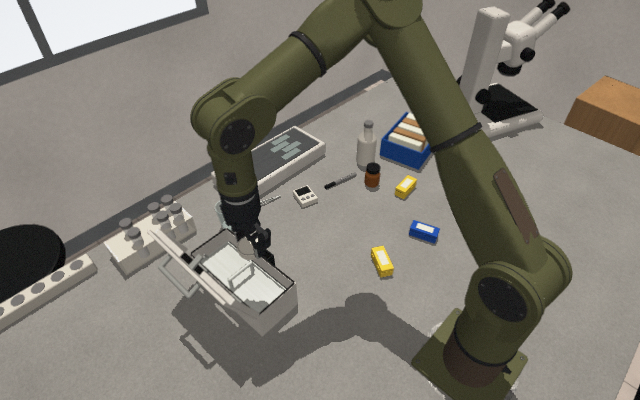

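```bash
python3 - <<'E'
from h import *
robot.line_to(list(bx(-66,0,100)),vel=150)
z=lower(-66,0,95,54,step=6,lim=6,vel=80)
if z<60: z=lower(-66,0,53,50.5,step=0.7,lim=3,vel=20)
if z<54:
    robot.command_gripper(0.82); robot.line_to(list(bx(-66,0,230)),vel=150); robot.line_to(list(bx(-20,-20,330)),vel=200)
p,d,cal=take('wrist',13); take('scene',13); W=world(cal,d)
print('dish',rect(W,bx(-66,0,0)[:2],45,60,75),bx(-66,0,0)); print(telemetry.get_t())
E
```

```text
reached 54 [0.4 0.5 1.1]
contact 51.599999999999994 [-1.1 -2.   5.8]
dish [ 483.2  245.7   59.2   58.8  -49.8   68.5 1553. ] [481.95820344 244.2288149    0.        ]
68.1333
```

View pics/wrist13.png

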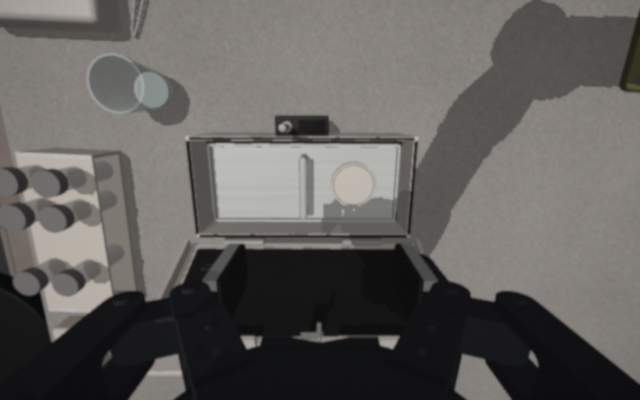

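View pics/scene13.png

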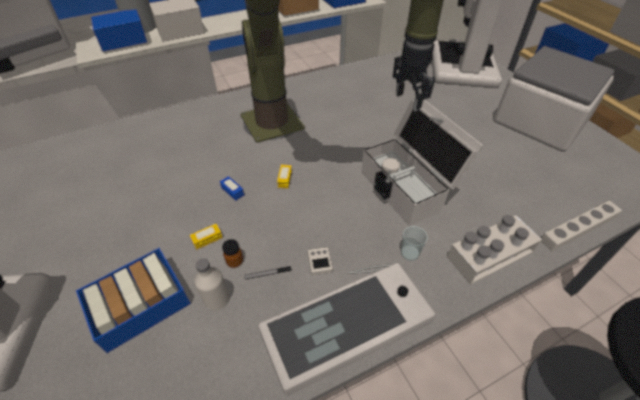

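Dish top at 68.5 mm (50+18.5), flat at tray x≈-66. Now close the lid by reversing the bar motion.

```bash
python3 - <<'E'
from h import *
o0=ori(bdir(0,1,0)); P,o,a=barpose(1.95,0.6)
robot.line_to(list(bx(-10,-30,400)),vel=250)
robot.command_gripper(0.5)
robot.reach(list(bx(0,-30,400)),list(o0))
Q=P-90*a
robot.line_to(list(Q+[0,10,140]),vel=350)
robot.line_to(list(Q),vel=250,rotation=list(o))
robot.line_to(list(P),vel=120); print(F())
robot.command_gripper(0.0); print(telemetry.get_opening(),F())
N=11
for k in range(1,N+1):
    th=1.95-(1.95-0.25)*k/N; ph=0.6*(1-k/N)
    P,o,a=barpose(th,ph); robot.line_to(list(P),vel=90,rotation=list(o)); print(round(th,2),F(),round(telemetry.get_opening(),3))
    if np.linalg.norm(F())>45: print('stop');break
print(telemetry.get_t()); take('side',14);take('scene',14)
E
```

```text
[ 0.6 -0.8 -0.2]
0.11219728942486516 [-0.9  1.3  2.7]
1.8 [0.4 3.9 7.7] 0.117
1.64 [-1.   4.  10.5] 0.115
1.49 [-2.5  3.3 12.7] 0.118
1.33 [-3.8  0.6 14.5] 0.118
1.18 [-2.5 -2.2 10.8] 0.114
1.02 [-3.2 -4.6  9.5] 0.12
0.87 [-2.9 -5.9  7.2] 0.117
0.71 [-1.2 -7.3  4.1] 0.117
0.56 [-1.2 -5.5  1.3] 0.113
0.4 [-1.8 -7.9  1.7] 0.118
0.25 [ 0.1 -6.6 -0.1] 0.114
77.3833
```

View pics/scene14.png

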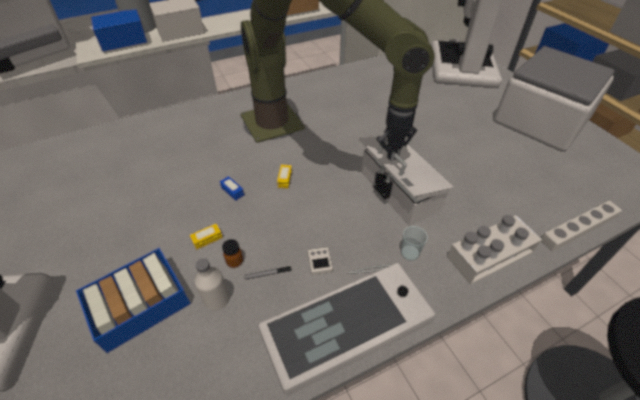

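The lid is down to 0.25. Release and press on the pad.

```bash
python3 - <<'E'
from h import *
P=np.array(telemetry.get_tool_pos())
robot.command_gripper(0.5); robot.line_to(list(P+[0,0,80]),vel=200)
robot.command_gripper(0.0)
robot.line_to(list(bx(90,-78,230)),vel=250); robot.line_to(list(bx(90,-78,165)),vel=150); f0=F()
for z in np.r_[np.arange(160,118,-6),np.arange(117,101,-1.5)]:
    y=-76
    robot.line_to(list(bx(90,y,z)),vel=50); f=F(); print(z,f)
    if (f-f0)[2]>19: break
robot.wait(0.3)
robot.line_to(list(bx(90,-76,180)),vel=60)
robot.line_to(list(bx(90,-76,300)),vel=250); robot.wait(0.3)
print(telemetry.get_t())
for c in ('side','scene'):
    p,d,cal=take(c,15); W=world(cal,d); print('lid',rect(W,(550,230),230,108,126),'bar',rect(W,(550,175),75,135,205))
    m=np.isfinite(W[...,2])&(abs(W[...,0]-470)<35)&(W[...,1]>170)&(W[...,1]<300)&(W[...,2]>90)&(W[...,2]<170)
    Q=W[m]; print(len(Q),np.polyfit(Q[:,1],Q[:,2],1))
E
```

```text
160.0 [-0.  -0.5  0.9]
154.0 [ 0.3  0.1 -0.1]
148.0 [ 0.2 -0.1  1.6]
142.0 [0.5 0.6 1.9]
136.0 [ 1.  -1.2  2.4]
130.0 [ 1.2 -0.5  2.3]
124.0 [ 1.2 -0.7  2.5]
117.0 [ 0.1 -1.6  3.2]
115.5 [ 0.6 -2.5  4.7]
114.0 [-1.1 -3.5  6.6]
112.5 [-0.1 -3.5  6.7]
111.0 [ 0.7 -4.8  7.4]
109.5 [-0.4 -3.   8.3]
108.0 [-1.3 -4.2 10.9]
106.5 [-3.5 -6.4 17.9]
105.0 [-5.1 -6.9 24.3]
86.825
lid [5.482e+02 2.363e+02 2.921e+02 1.639e+02 2.400e+00 1.158e+02 5.695e+03] bar [548.3 173.5 121.3  12.9   2.6 156.1 218. ]
1305 [-5.31484780e-02  1.29373137e+02]
lid [5.470e+02 2.343e+02 2.920e+02 1.638e+02 2.300e+00 1.158e+02 3.183e+03] bar [550.6 170.7 121.1  12.4   2.7 155.5 167. ]
484 [-3.11892864e-02  1.23986498e+02]
```

View pics/scene15.png

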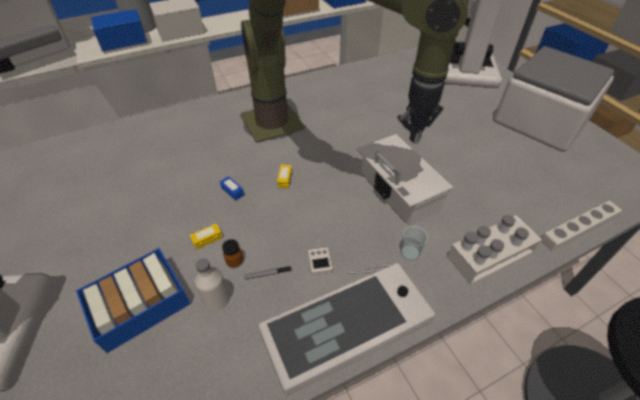

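The bar and lid heights match the shut, latched start frame. I'll check the odd slope fit against frame 0, then hand in.

```bash
python3 - <<'E'
from h import *
for n in (0,15):
  for c in ('side','scene'):
    p,d,cal=load(c,n); W=world(cal,d)
    m=np.isfinite(W[...,2])&(abs(W[...,0]-470)<35)&(W[...,1]>190)&(W[...,1]<300)&(W[...,2]>112)&(W[...,2]<125)
    Q=W[m]; print(n,c,np.polyfit(Q[:,1],Q[:,2],1).round(4),'jar',rect(W,(575,-330),50,65,85)[:2])
job.job_done(); print(telemetry.get_t())
E
```

```text
0 side [-8.100000e-03  1.176721e+02] jar [ 574.6 -333.1]
0 scene [-7.80000e-03  1.18099e+02] jar [ 576.9 -332.2]
15 side [-6.300000e-03  1.172726e+02] jar [ 573.4 -332.8]
15 scene [-1.400000e-03  1.163521e+02] jar [ 577.6 -332.4]
the job is handed in; nothing more can be done
the job is handed in; nothing more can be done
```

The job is done and handed in after about 87 s of the 210 s allowed; `job_done` gives no verdict. The bench had two grey slide boxes and one dish, so I left the yellow and blue look-alikes alone.

I pressed the lid free and swung it to about 1.95 rad. The slide boxes went into the two outer pockets. I then lowered the tray onto the ledges, stood the dish on its deck, swung the lid down by its bar and pressed it to the stop.

Last checks:
- **Slide boxes:** tops at 40.2 mm, which is floor plus box height, so they lie flat. They are centred in their pockets.
- **Tray:** deck at 50.2 mm and level to within 0.001, with the handle within 2 mm of the box's middle.
- **Dish:** top at 68.5 mm, standing flat on the deck.
- **Lid:** face at 115.8 mm and bar at about 156 mm, the same as when it was shut and latched at the start.
- **Other things:** I measured only the jar, which moved by at most about 1 mm. The rest look unmoved in the final picture.

Two readings disagreed. The wrist camera differed from the fixed cameras by a steady 2–3 mm, so I worked with the mean. One lid-slope fit read -0.05 and -0.03 with a wide height window; with a tighter window it read -0.006 and -0.001, against -0.008 at the start.

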